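# Aim the nursery monitor with an adjustable wrench

## Robot

A 6-joint arm with a two-finger parallel gripper is mounted at the origin on the work surface. World frame = base frame: x ahead of the robot, y to its left, z up, the work surface at z = 0. Lengths are in mm, angles in rad, forces in N, time in s.
With the tool pointing down it reaches from about 350 to 775 mm from the base axis. Payload 5.5 kg.
Tool frame: the origin (TCP) lies at the very end of the fingers, on their centre line; the grasp point (between the pads) lies 19 mm behind it (bot.pinch_z is the z of the grasp point in the tool frame, in mm); z points along the fingers, y is the line along which they close (so a half turn about z gives the same grasp; the last joint's range is limited). The gripper opens to 85 mm and grips with 20 to 120 N. Pads are 22 mm wide; open, the fingers measure 114 mm over their backs; the gripper's body (76 mm by 85 mm) begins 54 mm behind the grasp point. The pads swing forward as they close: fully open they stand 13 mm farther back than shut.
Start: joints at [1.185, 0.313, 0.046, 1.304, 0, 1.431], TCP at [139.939, 557.754, 231.323] pointing down, gripper open.
Joint ranges: [-2.76, 2.76], [-0.86, 1.69], [-1.03, 1.26], [-2.2, 2.34], [-1.47, 1.5], [-3.14, 3.14]. Speed limits (rad/s): [2.57, 2.57, 3.14, 3.14, 3.14, 3.14].

## Interface

Orientations are given as a unit quaternion [x, y, z, w].
In Python, from plant import status, vision, bot, finder gives the robot as it stands.
- The arm moves only by the tool play_rows, never from a script. Its argument "moves" is a list of rows, each an object of numbers: "x", "y", "z": the shift along the tool's x, y, z in mm; "ax", "ay", "az": the turn, a rotation vector about the tool's x, y, z in rad; "hand": the closure in counts, from 0 (fully open) to 255 (shut). A call has 1 to 8 rows; each row shifts and turns the commanded pose from where the row before left it, along the tool's axes as they then stand; what a row does not reach is not made up. A row lasts 1/10 s, in which the tool goes at most 50 mm and 8.59 degrees, less where a joint would pass 70% of its speed; a pose out of reach is approached as far as the arm can. A call is refused whole if a number of a shift passes 50 or a number of a turn 0.15, either way. A call with a gripper value outside its range is refused whole. The fingers move at their own pace and stop on an object; "newtons" is the grip in N (left out, the last holds). Time passes only in rows, so rows that do not move let the fingers close. It gives the time, the measured TCP pose, the force, the opening and the grip force at its end, in the units of the state.
- status.get_state(): the state, without advancing time (a new reading comes with each control period).
- vision.capture(name): name is "scene" or "top" or "wrist"; returns a dict with "pixels" (400x640x3 uint8, blue, green, red), "K" (3x3 intrinsics, pixels), "T" (4x4, takes a point from camera to world coordinates); the wrist camera has in their place "T_tool_cam" (4x4, takes a point from camera to tool coordinates, whose origin is the TCP and whose axes are the flange's). Camera axes: x right, y up, looking along -z (the intrinsics and any distortion apply to the point x, -y, -z); pixel columns grow to the right and rows downward; lengths in mm; the calibration is good to about 2 mm. A picture is of the moment at which its call begins: read the wrist's pose just before it. There is no depth.
- bot.close_job(): hands the job in; it is judged then, once.
Trained networks look in a picture, given as the dict that the camera call returned (one of the last four; its "shot" number tells which), for a name from the list of things; names that differ only in an ending like _2 or _b are one class to them, and where a whole thing is asked for, a point or a joint stands for the part that bears it (a point fixed in the world has none). Each returns a list of dicts, best first, with "score" (0 to 1); they miss things now and then, are a little off and sometimes report something else, mostly with a low value. They report only what shows in the picture. A call takes as long as a camera call.
- finder.search_frame(target, picture): "pixel" ([row, column] in pixels, amid what is visible of it).
The state is a dict: "t": time; "joint_pos": joint angles; "dq": joint speeds; "joint_torque": joint torques, N m; "tcp_pos": TCP position; "ee_rot": TCP orientation; "contact_force": force on the tool from outside, world axes, zero at the start; "ft_torque": the same for the moment, N m; "opening": finger opening in mm; "grip_force": force on a finger pad.
Only numpy, scipy, OpenCV 4.12 (cv2) and the standard library are available. Lean on these libraries where they do the work, as an engineer would, in place of code of your own. Each camera call takes 0.05 s, during which the arm holds its last target. There are 200 camera calls.

## Task

The adjustable wrench lies flat with its jaws, opened too wide to bite, around the nut on the monitor camera's mast: roll its thumbwheel until the jaws sit snugly on the nut, then turn the nut with the wrench until the camera's lens looks at the yellow sun in the changing tray. Leave the wrench lying flat and snug on the nut and let go of it. Do not touch the camera, its mast or the nut yourself, and leave the other things where they are.

Things in the scene. Friction and masses are not known exactly. Their poses are not given: they have to be found in the camera images.
- camera: White monitor camera, one rigid piece with its mast and nut; turns stiffly (0.25 N m, stays where left, no stop within reach) about the vertical mast axis. Origin on that axis at dresser-top level. The lens looks along the body's -y axis. A fixed base plate (190 x 190 mm, 6 mm thick) lies below. The mast is 16 mm thick above the nut.
- nut (a point): Centre of the brass hex nut on the mast: 32 mm across flats, 37 mm across corners, from 7 to 27 mm above the dresser top. Axes as camera; two flats face +y and -y.
- lens (a point): Front of the lens, 53 mm from the mast axis, 180 mm above the dresser top. The camera overhangs the work: a 124 mm disc round the mast axis, 136 to 153 mm above the dresser top, an 86 mm ball above it. It leaves no room for a gripper pointing straight down at the thumbwheel: lean it back towards the handle by 30 to 40 degrees, fingers pointing down and towards the nut.
- jaws_mid (a point): Point midway between the wrench's jaws when closed to 32 mm, half-way up. Axes: x from handle to jaws, y across the jaws, z up. Wrench: loose, 0.3 kg, jaws 16 mm thick, flat on the base plate, underside 6 mm above the dresser top. Fixed jaw at +y, inner face at y = +16 mm; sliding jaw at -y. At the start the jaws are 37 to 40 mm apart, parallel to the nut's y flats within 3 degrees.
- handle_mid (a point): Grip point of the red wrench handle, half-way up (14 mm above the dresser top), 165 mm behind jaws_mid (along the wrench's -x). Handle: 24 mm wide (y), 16 mm high, from 114 to 228 mm behind jaws_mid; beyond the base plate its underside is 6 mm clear of the dresser top.
- wheel_mid (a point): Centre of the brass knurled thumbwheel (worm) of the wrench, wrench axes, 62 mm behind jaws_mid, 23.5 mm above the dresser top. A cylinder of 16 mm radius, 20 mm long, turning about the wrench's y axis; its top 17.5 mm above the jaws' upper face. Beside it (12 to 23 mm off in y) and behind it, up to 114 mm behind jaws_mid, the frame and neck are only 10 mm high.
- wheel_top (a point): Top of the thumbwheel, fixed on the wrench. Rubbing the top towards the jaws closes them, 1.6 mm per rad; it takes about 2 N of rub at the rim and stays where left. 3.5 to 4.7 rad are needed: several strokes with the face of the closed fingertips, pressed on the wheel's upper rear with 7 to 12 N. When the jaws meet the nut the wheel stalls and the rub rises; a rub of 3.5 N or more leaves them snug.
- jaw_face (a point): Middle of the inner face of the sliding jaw (steel block 38 x 14 x 16 mm), half-way up. In wrench y it is 16 mm to the -y side of jaws_mid when the jaws are 32 mm apart.
- jaw: The sliding jaw; origin 23.5 mm in +y from its inner face, at the wrench's underside (7.5 mm to the +y side of jaws_mid when the jaws are 32 mm apart).
- sun (a point): Centre of the yellow sun disc, 70 mm in diameter (short orange rays round it), on the floor of the white changing tray (400 x 500 mm, rim 45 mm high, fixed) to the robot's right. From the start the camera must turn clockwise seen from above, by about 13 to 61 degrees, to look at it.
- bowl: Blue ceramic bowl, 110 mm wide, 50 mm high; origin under its centre. Bystander.
- thermometer: Blue plastic bath thermometer, 35 x 110 x 22 mm; origin under its centre. Bystander.
- wipes_box: White wipes box with green hinged lid, 120 x 190 x 94 mm; origin under its centre. Bystander.

How it is judged (in metres and radians):
On the way, in this order (a step that is already met when the one before it is completed fails the run):
1. the sliding jaw is closed to within 1.5 mm of the nut and presses on it with more than 2 N, before the camera looks at the sun (y of jaw in the frame of jaws_mid above 0.006 m and contact force between jaw and camera above 2 N), for 0.2 s.
2. the wrench has turned the camera until its line of sight, seen from above, passes within 35 mm of the sun's centre (x of sun in the frame of camera between -0.035 and 0.035 m and y of sun in the frame of camera below -0.1 m and y of jaw in the frame of jaws_mid above 0.006 m), for 0.2 s.
At the end, for the whole second after the job is handed in: The camera is at rest with its line of sight, seen from above, within 35 mm of the sun's centre; the wrench lies flat (within 0.1 rad) around the nut, its mid-jaw point within 10 mm of the mast axis, its jaws no more than 1.5 mm wider than the nut; the robot has let go (all of step 2 and angular speed of camera below 0.05 rad/s and horizontal distance between jaws_mid and camera below 0.01 m and height (world z) of jaws_mid below 0.02 m and angle between jaws_mid's own z axis and vertical below 0.1 rad); the robot touches nothing.
It fails at once if the robot touches the camera, mast or nut with more than 2 N (contact force between any of the fingers, the arm and camera above 2 N).
It fails at once if the bowl, thermometer or wipes box is moved more than 20 mm (distance of any of bowl, thermometer, wipes_box from where it was at the start of the episode above 0.02 m).
It also fails if it takes over 67 s, if anything falls off the work surface, if the arm or the gripper's body presses on something with over 40 N, if the wrist force passes 120 N, or if a joint passes its speed limit or range.

## Working session

There is one attempt and no reset: what is moved stays moved. The work goes in short steps, Python scripts to look and compute and a tool call to move; the robot and the scene stay as the last step left them, time stands still between calls to the robot, and variables do not carry over. Pictures are saved under pics/ and viewed, at most 10 in all, crops included, and the job is handed in when it is done.

Besides the shell and the picture viewer there is one more tool, called as name(argument=value, ...), one argument or row to a line, values as JSON. play_rows: Moves the arm, as the interface text tells. Its arguments: {"type":"object","properties":{"moves":{"type":"array","items":{"type":"object","properties":{"x":{"type":"number"},"y":{"type":"number"},"z":{"type":"number"},"ax":{"type":"number"},"ay":{"type":"number"},"az":{"type":"number"},"hand":{"type":"number"}}}},"newtons":{"type":"number"}},"required":["moves"]}

```bash
ls; mkdir -p pics
cat > h.py <<'E'
import numpy as np, cv2, sys
from scipy.spatial.transform import Rotation as R
from plant import status, vision, bot, finder
def T_of(p,s):
    if 'T' in p: return np.array(p['T'])
    T=np.eye(4);T[:3,:3]=R.from_quat(s['ee_rot']).as_matrix();T[:3,3]=s['tcp_pos']
    return T@np.array(p['T_tool_cam'])
def shot(n):
    s=status.get_state();p=vision.capture(n);return p,T_of(p,s)
def world(px,p,T,z):
    r,c=px;K=np.array(p['K']);d=np.linalg.inv(K)@[c,r,1];d=T[:3,:3]@[d[0],-d[1],-d[2]];o=T[:3,3]
    return o+d*(z-o[2])/d[2]
def pix(w,p,T):
    q=np.linalg.inv(T)@np.append(w,1);q=np.array(p['K'])@[q[0],-q[1],-q[2]];return q[1]/q[2],q[0]/q[2]
Z=dict(nut=20,lens=180,jaws_mid=14,handle_mid=22,wheel_top=39.5,wheel_mid=39,jaw_face=22,sun=3,bowl=25,thermometer=20,wipes_box=94,camera=150,jaw=22)
E
cat > a.py <<'E'
from h import *
ims=[]
for n in ['top','scene']:
    p,T=shot(n); im=p['pixels'].copy()
    for k in Z:
        f=finder.search_frame(k,p)
        if f:
            print(n,k,[(round(x['score'],2),np.round(x['pixel']).tolist(),np.round(world(x['pixel'],p,T,Z[k])[:2]).tolist()) for x in f[:2]])
    print(n,'pos',T[:3,3].round(),p['K'][0])
    cv2.imwrite(f'pics/{n}0.png',im)
print(status.get_state())
E
python3 a.py
```

```text
pics
top nut [(0.6, [202.0, 319.0], [629.0, 123.0])]
top lens [(0.65, [258.0, 329.0], [480.0, 95.0]), (0.58, [204.0, 321.0], [603.0, 116.0])]
top jaws_mid [(0.73, [253.0, 334.0], [490.0, 81.0])]
top handle_mid [(0.73, [262.0, 523.0], [472.0, -429.0]), (0.56, [258.0, 331.0], [478.0, 89.0])]
top wheel_top [(0.93, [257.0, 332.0], [480.0, 85.0])]
top wheel_mid [(0.75, [256.0, 332.0], [482.0, 86.0])]
top sun [(0.67, [262.0, 524.0], [473.0, -443.0])]
top bowl [(0.66, [164.0, 251.0], [734.0, 314.0])]
top thermometer [(0.88, [147.0, 368.0], [786.0, -11.0])]
top wipes_box [(0.74, [236.0, 180.0], [530.0, 476.0])]
top camera [(0.71, [203.0, 322.0], [611.0, 114.0])]
top pos [ 497.  102. 1038.] [371.07666747   0.         322.39102357]
scene nut [(0.7, [206.0, 305.0], [654.0, 103.0]), (0.43, [250.0, 328.0], [509.0, 78.0])]
scene lens [(0.95, [210.0, 302.0], [594.0, 126.0])]
scene jaws_mid [(0.73, [251.0, 326.0], [509.0, 83.0])]
scene handle_mid [(0.75, [248.0, 320.0], [521.0, 98.0])]
scene wheel_top [(0.57, [247.0, 324.0], [518.0, 87.0])]
scene wheel_mid [(0.7, [248.0, 319.0], [517.0, 102.0])]
sce
[... 485 characters left out ...]
oint_pos': array([1.18538288e+00, 3.13181634e-01, 4.60985237e-02, 1.30360371e+00,
       1.53141342e-05, 1.43120417e+00]), 'dq': array([ 2.51533522e-04,  5.38845971e-04,  9.34890500e-05, -5.67338789e-04,
        1.48399852e-04,  5.34548875e-04]), 'joint_torque': array([-1.08555452e-05, -4.80464065e+01,  2.98804504e+01,  4.77530066e-04,
       -1.09115817e-04,  1.18520421e-05]), 'tcp_pos': array([139.94327284, 557.75067329, 231.33303539]), 'ee_rot': array([1.22601407e-01, 9.92455990e-01, 5.48626497e-05, 6.81309685e-06]), 'contact_force': array([-0.54530991,  0.2350142 ,  0.13475707]), 'ft_torque': array([ 0.00779636,  0.04904672, -0.00263275]), 'grip_force': 0.0, 'opening': 85.84994050337278}
```

```bash
python3 -c "
import cv2,numpy as np
a=cv2.imread('pics/top0.png')[150:350,230:430];b=cv2.imread('pics/scene0.png')[150:350,230:430]
cv2.imwrite('pics/c0.png',np.hstack([cv2.resize(a,(400,400),interpolation=2),cv2.resize(b,(400,400),interpolation=2)]))"
```

```text
(no output)
```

View pics/c0.png

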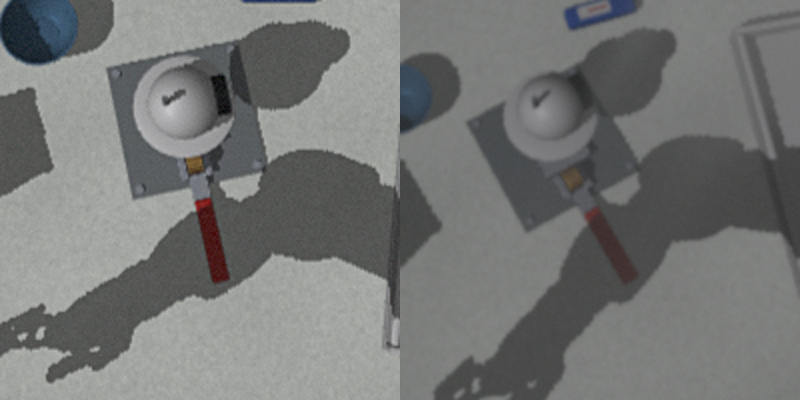

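View pics/top0.png

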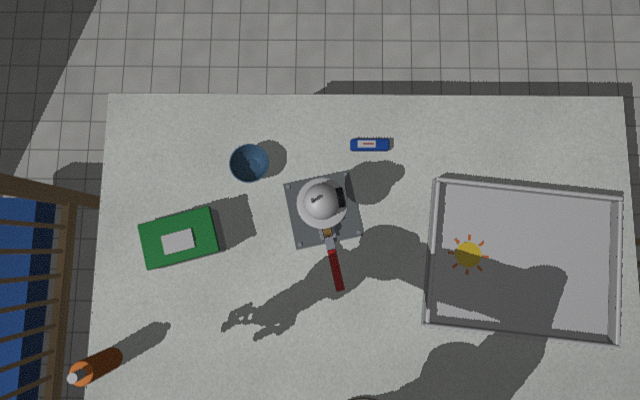

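```bash
cat > b.py <<'E'
from h import *
def seg(p,lo,hi,win=None,name=''):
    hsv=cv2.cvtColor(p['pixels'],cv2.COLOR_BGR2HSV);m=cv2.inRange(hsv,np.array(lo),np.array(hi))
    if win:
        k=np.zeros_like(m);k[win[0]:win[1],win[2]:win[3]]=255;m&=k
    n,l,st,c=cv2.connectedComponentsWithStats(m)
    if n<2:return None
    i=1+np.argmax(st[1:,4]);return l==i
if __name__=='__main__':
  for n in ['top','scene']:
    p,T=shot(n)
    for k,lo,hi,w,z in [('sun',(22,120,60),(34,255,255),(150,330,420,640),3),('handle',(0,120,40),(8,255,255),(220,320,300,380),22),('wheel',(12,80,50),(30,255,255),(215,260,300,345),35),('plate',(95,20,60),(125,90,160),(150,275,260,375),6)]:
        m=seg(p,lo,hi,w)
        if m is None: print(n,k,None);continue
        r,c=np.nonzero(m);cen=(r.mean(),c.mean())
        P=np.array([world((a,b),p,T,z)[:2] for a,b in zip(r,c)])
        u,s,v=np.linalg.svd(P-P.mean(0));q=(P-P.mean(0))@v[0]
        print(n,k,len(r),np.round(cen,1),P.mean(0).round(1),v[0].round(3),np.ptp(q).round(),np.ptp((P-P.mean(0))@v[1]).round())
E
python3 b.py
```

```text
top sun 492 [254.2 467.9] [ 490.7 -288.7] [-0.135 -0.991] 67.0 67.0
top handle 231 [269.6 335.5] [445.2  76.3] [-0.972 -0.234] 111.0 21.0
top wheel 62 [232.  327.1] [545.9 100. ] [0.591 0.807] 27.0 25.0
top plate 70 [242.  328.6] [519.6  95.6] [-0.905 -0.425] 39.0 29.0
scene sun 147 [217.1 447.9] [ 507.6 -293.1] [0.305 0.952] 59.0 30.0
scene handle 1 [257. 325.] [492.3  91.9] [1. 0.] 0.0 0.0
scene wheel 31 [239.1 315.7] [546.5 103.3] [-0.596  0.803] 20.0 15.0
scene plate 141 [156.1 326.8] [796.8  -7.2] [0.14 0.99] 115.0 46.0
```

```bash
cat >> h.py <<'E'
def frame(yaw,lean):
    wx=np.array([np.cos(yaw),np.sin(yaw),0]);wy=np.array([-wx[1],wx[0],0]);z=np.sin(lean)*wx-np.cos(lean)*np.array([0,0,1])
    return np.c_[np.cross(wy,z),wy,z]
def plan(P,Rt):
    s=status.get_state();Rc=R.from_quat(s['ee_rot'])
    print('t',s['t'],'rot',(Rc.inv()*R.from_matrix(Rt)).as_rotvec().round(3),'then shift',(Rt.T@(np.array(P)-s['tcp_pos'])).round(1),'F tool',(Rt.T@s['contact_force']).round(1),'open',s['opening'])
def wheel(Wxy,yaw,lean,back,off):
    Rt=frame(yaw,lean);return np.array([*Wxy,23.5])-(16+off)*Rt[:,2]+back*Rt[:,0],Rt
E
python3 -c "
from h import *
plan(*wheel((549,101.5),np.radians(13.5),np.radians(35),8,60))"
```

```text
t 1.5 rot [-0.147 -0.599 -0.466] then shift [-111.4 -539.1  261.3] F tool [0.  0.6 0.3] open 85.48922591836892
```

play_rows(
  moves=[
    {"ax": -0.0245,"ay": -0.1,"az": -0.0777,"hand": 255},
    {"ax": -0.0245,"ay": -0.1,"az": -0.0777},
    {"ax": -0.0245,"ay": -0.1,"az": -0.0777},
    {"ax": -0.0245,"ay": -0.1,"az": -0.0777},
    {"ax": -0.0245,"ay": -0.1,"az": -0.0777},
    {"ax": -0.0245,"ay": -0.1,"az": -0.0777},
    {},
    {"y": -20},
  ],
  newtons=40,
)

```text
invalid input
```

play_rows(
  moves=[
    {"x": -9,"y": -43,"z": 15},
    {"x": -9,"y": -43,"z": 15},
    {"x": -9,"y": -43,"z": 15},
    {"x": -9,"y": -43,"z": 15},
    {"x": -9,"y": -43,"z": 15},
    {"x": -9,"y": -43,"z": 15},
    {"x": -9,"y": -43,"z": 15},
    {"x": -9,"y": -43,"z": 15},
  ],
)

```text
invalid input
```

play_rows(
  moves=[
    {"x": -9,"y": -43,"z": 15},
    {"x": -9,"y": -43,"z": 15},
    {"x": -9,"y": -43,"z": 15},
    {"x": -9,"y": -43,"z": 15},
    {},
  ],
)

```text
invalid input
```

```bash
python3 -c "
from h import *
plan(*wheel((549,101.5),np.radians(13.5),np.radians(35),8,60))
p,T=shot('wrist');cv2.imwrite('pics/w1.png',p['pixels']);print(T.round(2).tolist())
for k in [(549,101.5,39.5),(445,76.5,22),(611,117,17)]: print(pix(k,p,T))
np.savez('w1.npz',T=T,K=p['K'])"
```

```text
t 1.5 rot [-0.147 -0.599 -0.466] then shift [-111.4 -539.1  261.3] F tool [0.  0.6 0.3] open 85.48922591836892
[[0.24, -0.93, -0.29, 67.45], [0.97, 0.23, 0.07, 576.31], [-0.0, -0.3, 0.96, 374.45], [0.0, 0.0, 0.0, 1.0]]
(np.float64(497.47417303010735), np.float64(97.18029799226287))
(np.float64(440.8161636761627), np.float64(59.130059782351985))
(np.float64(504.598401020626), np.float64(131.3124680396525))
```

View pics/w1.png

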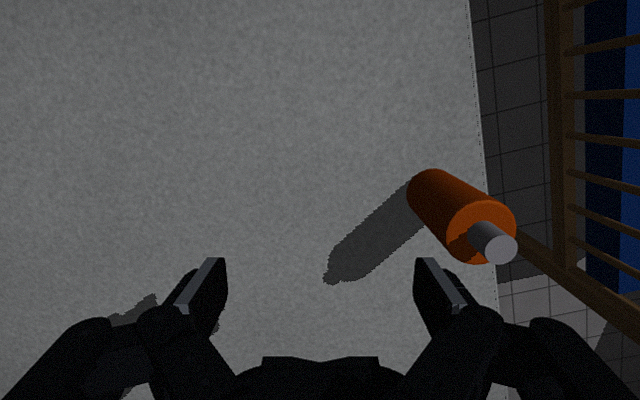

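play_rows(
  moves=[
    {"x": 0,"y": 0,"z": 0,"ax": -0.0245,"ay": -0.1,"az": -0.0777,"hand": 255},
    {"x": 0,"y": 0,"z": 0,"ax": -0.0245,"ay": -0.1,"az": -0.0777,"hand": 255},
    {"x": 0,"y": 0,"z": 0,"ax": -0.0245,"ay": -0.1,"az": -0.0777,"hand": 255},
    {"x": 0,"y": 0,"z": 0,"ax": -0.0245,"ay": -0.1,"az": -0.0777,"hand": 255},
    {"x": 0,"y": 0,"z": 0,"ax": -0.0245,"ay": -0.1,"az": -0.0777,"hand": 255},
    {"x": 0,"y": 0,"z": 0,"ax": -0.0245,"ay": -0.1,"az": -0.0777,"hand": 255},
  ],
  newtons=40,
)

```text
t: 2.15
tcp_pos: [139.6, 558.1, 232.0]
ee_rot: [-0.114, 0.946, 0.036, 0.301]
contact_force: [-0.4, -0.5, -0.5]
opening: 0.4
grip_force: 0.0
```

play_rows(
  moves=[
    {"x": -9,"y": -43,"z": 15,"ax": 0,"ay": 0,"az": 0,"hand": 255},
    {"x": -9,"y": -43,"z": 15,"ax": 0,"ay": 0,"az": 0,"hand": 255},
    {"x": -9,"y": -43,"z": 15,"ax": 0,"ay": 0,"az": 0,"hand": 255},
    {"x": -9,"y": -43,"z": 15,"ax": 0,"ay": 0,"az": 0,"hand": 255},
    {"x": -9,"y": -43,"z": 15,"ax": 0,"ay": 0,"az": 0,"hand": 255},
    {"x": -9,"y": -43,"z": 15,"ax": 0,"ay": 0,"az": 0,"hand": 255},
    {"x": -9,"y": -43,"z": 15,"ax": 0,"ay": 0,"az": 0,"hand": 255},
    {"x": -9,"y": -43,"z": 15,"ax": 0,"ay": 0,"az": 0,"hand": 255},
  ],
)

```text
t: 2.95
tcp_pos: [344.9, 251.9, 174.8]
ee_rot: [-0.113, 0.947, 0.036, 0.3]
contact_force: [0.1, 0.1, -0.2]
opening: 0.2
grip_force: 0.0
```

play_rows(
  moves=[
    {"x": -9,"y": -43,"z": 15,"ax": 0,"ay": 0,"az": 0,"hand": 255},
    {"x": -9,"y": -43,"z": 15,"ax": 0,"ay": 0,"az": 0,"hand": 255},
    {"x": -9,"y": -43,"z": 15,"ax": 0,"ay": 0,"az": 0,"hand": 255},
    {"x": -9,"y": -43,"z": 15,"ax": 0,"ay": 0,"az": 0,"hand": 255},
    {"x": 0,"y": 0,"z": 0,"ax": 0,"ay": 0,"az": 0,"hand": 255},
  ],
)

```text
t: 3.45
tcp_pos: [450.5, 93.9, 147.1]
ee_rot: [-0.106, 0.947, 0.033, 0.301]
contact_force: [0.2, 0.7, -0.2]
opening: 0.1
grip_force: 0.0
```

```bash
python3 -c "
from h import *
plan(*wheel((549,101.5),np.radians(13.5),np.radians(35),8,60))
p,T=shot('wrist');cv2.imwrite('pics/w2.png',p['pixels']);print(T.round(2).tolist())
for k in [(549,101.5,39.5),(445,76.5,22),(611,117,17)]: print(pix(k,p,T))
np.savez('w2.npz',T=T,K=p['K'])"
```

```text
t 3.45 rot [-0.009  0.003 -0.01 ] then shift [ -1.  -15.6  81.2] F tool [-0.2  0.6  0.3] open 0.11348911810061005
[[-0.22, -0.6, -0.77, 310.88], [0.98, -0.14, -0.17, 62.55], [-0.0, -0.79, 0.61, 220.66], [0.0, 0.0, 0.0, 1.0]]
(np.float64(204.684907259069), np.float64(304.88682381347894))
(np.float64(94.67668287202247), np.float64(298.14033125998077))
(np.float64(222.5414387211095), np.float64(308.8091483713857))
```

View pics/w2.png

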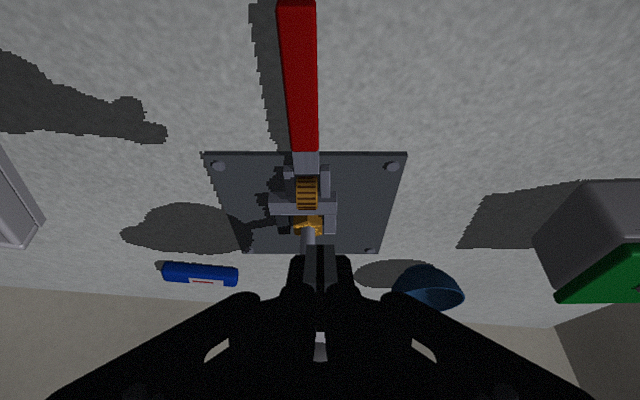

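```bash
python3 -c "
from h import *
d=np.load('w2.npz');T=d['T'];p={'K':d['K']}
im=cv2.imread('pics/w2.png');h=cv2.cvtColor(im,cv2.COLOR_BGR2HSV)
m=cv2.inRange(h,(12,110,60),(30,255,255));n,l,st,c=cv2.connectedComponentsWithStats(m)
for i in range(1,n):
  if st[i,4]>20: print(st[i],c[i])
for px in [(192,307)]: print(world(px,p,T,33.5)+12.5*np.array([.972,.234,0]))
m=cv2.inRange(h,(0,150,110),(8,255,255))[:150]
L=[]
for r in range(5,145,10):
  q=np.nonzero(m[r])[0];a=world((r,q.min()),p,T,22);b=world((r,q.max()+1),p,T,22);L.append((a+b)/2); 
  if r in(5,75,135):print(r,q.min(),q.max(),np.linalg.norm(a-b),L[-1])
L=np.array(L);f=np.polyfit(L[:,0],L[:,1],1);print(np.degrees(np.arctan(f[0])),np.polyval(f,549),np.polyval(f,611))
"
```

```text
[296 180  22  29 405] [306.4962963  195.02716049]
[293 215  29  21 292] [311.63013699 223.78767123]
[549.38001261 104.00908583  33.5       ]Traceback (most recent call last):
  File "<string>", line 12, in <module>
    q=np.nonzero(m[r])[0];a=world((r,q.min()),p,T,22);b=world((r,q.max()+1),p,T,22);L.append((a+b)/2);
                                     ~~~~~^^
    return umr_minimum(a, axis, None, out, keepdims, initial, where)
ValueError: zero-size array to reduction operation minimum which has no identity
```

```bash
python3 -c "
from h import *
plan(*wheel((549.4,103),np.radians(13.5),np.radians(35),8,6))"
```

```text
t 3.5 rot [-0.006  0.001 -0.008] then shift [ -3.1 -17.3 135.7] F tool [ 0.4 -0.2 -0.7] open 0.2714681096652687
```

play_rows(
  moves=[
    {"x": -1,"y": -6,"z": 42,"ax": 0,"ay": 0,"az": 0,"hand": 255},
    {"x": -1,"y": -6,"z": 42,"ax": 0,"ay": 0,"az": 0,"hand": 255},
    {"x": -1,"y": -5,"z": 30,"ax": 0,"ay": 0,"az": 0,"hand": 255},
    {"x": 0,"y": 0,"z": 15,"ax": 0,"ay": 0,"az": 0,"hand": 255},
    {"x": 0,"y": 0,"z": 0,"ax": 0,"ay": 0,"az": 0,"hand": 255},
  ],
)

```text
t: 4.0
tcp_pos: [525.1, 104.1, 41.0]
ee_rot: [-0.113, 0.948, 0.036, 0.296]
contact_force: [-0.5, 0.3, 0.3]
opening: -0.2
grip_force: 0.0
```

```bash
python3 -c "
from h import *
plan(*wheel((549.4,103),np.radians(13.5),np.radians(35),8,0))
p,T=shot('wrist');cv2.imwrite('pics/w3.png',p['pixels'][150:400,170:470])"
```

```text
t 4.0 rot [ 0.003 -0.005  0.002] then shift [-1.1 -6.7 11.7] F tool [ 0.2  0.4 -0.4] open -0.15330758331643024
```

View pics/w3.png

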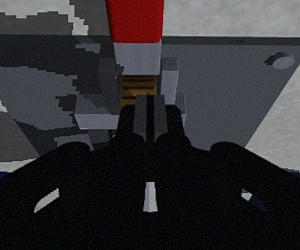

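play_rows(
  moves=[
    {"x": -1,"y": -6.5,"z": 7,"ax": 0,"ay": 0,"az": 0,"hand": 255},
    {"x": 0,"y": 0,"z": 2,"ax": 0,"ay": 0,"az": 0,"hand": 255},
    {"x": 0,"y": 0,"z": 0,"ax": 0,"ay": 0,"az": 0,"hand": 255},
  ],
)

```text
t: 4.35
tcp_pos: [534.2, 97.3, 37.2]
ee_rot: [-0.112, 0.947, 0.035, 0.299]
contact_force: [-0.8, -0.7, 0.5]
opening: 0.0
grip_force: 0.0
```

play_rows(
  moves=[
    {"x": 0,"y": 0,"z": 1.5,"ax": 0,"ay": 0,"az": 0,"hand": 255},
    {"x": 0,"y": 0,"z": 0,"ax": 0,"ay": 0,"az": 0,"hand": 255},
  ],
)

```text
t: 4.55
tcp_pos: [534.7, 97.4, 35.6]
ee_rot: [-0.112, 0.947, 0.035, 0.299]
contact_force: [-0.3, -0.2, -0.5]
opening: 0.3
grip_force: 0.0
```

play_rows(
  moves=[
    {"x": 0,"y": 0,"z": 1.5,"ax": 0,"ay": 0,"az": 0,"hand": 255},
    {"x": 0,"y": 0,"z": 0,"ax": 0,"ay": 0,"az": 0,"hand": 255},
  ],
)

```text
t: 4.75
tcp_pos: [535.4, 97.6, 34.0]
ee_rot: [-0.112, 0.947, 0.035, 0.298]
contact_force: [-0.7, -0.7, 0.5]
opening: 0.2
grip_force: 0.0
```

play_rows(
  moves=[
    {"x": 0,"y": 0,"z": 1.5,"ax": 0,"ay": 0,"az": 0,"hand": 255},
    {"x": 0,"y": 0,"z": 0,"ax": 0,"ay": 0,"az": 0,"hand": 255},
  ],
)

```text
t: 4.95
tcp_pos: [536.1, 97.8, 32.8]
ee_rot: [-0.112, 0.947, 0.035, 0.298]
contact_force: [-5.7, -1.1, 7.0]
opening: 0.1
grip_force: 4.4
```

play_rows(
  moves=[
    {"x": -2.5,"y": 0,"z": 0,"ax": 0,"ay": 0,"az": 0,"hand": 255},
    {"x": -2.5,"y": 0,"z": 0,"ax": 0,"ay": 0,"az": 0,"hand": 255},
    {"x": -2.5,"y": 0,"z": 0,"ax": 0,"ay": 0,"az": 0,"hand": 255},
  ],
)

```text
t: 5.25
tcp_pos: [541.0, 99.0, 36.4]
ee_rot: [-0.112, 0.948, 0.035, 0.297]
contact_force: [-5.4, -2.4, 6.0]
opening: -0.4
grip_force: 4.4
```

```bash
cat > f.py <<'E'
from h import *
plan(*wheel((549.4,103),np.radians(13.5),np.radians(35),8,0))
E
python3 f.py
```

```text
t 5.25 rot [-0.    -0.003 -0.001] then shift [ 8.   1.9 -0.3] F tool [ 1.4 -1.1 -8.3] open -0.3507337542310063
```

play_rows(
  moves=[
    {"x": -2.5,"y": 0,"z": 0.1,"ax": 0,"ay": 0,"az": 0,"hand": 255},
    {"x": -2.5,"y": 0,"z": 0.1,"ax": 0,"ay": 0,"az": 0,"hand": 255},
    {"x": -2.5,"y": 0,"z": 0,"ax": 0,"ay": 0,"az": 0,"hand": 255},
  ],
)

```text
t: 5.55
tcp_pos: [547.1, 100.5, 40.6]
ee_rot: [-0.112, 0.948, 0.035, 0.297]
contact_force: [-7.4, -2.1, 7.4]
opening: -0.1
grip_force: 5.2
```

```bash
python3 f.py
```

```text
t 5.55 rot [-0.    -0.003 -0.   ] then shift [15.5  1.9 -0.4] F tool [  2.1  -0.3 -10.5] open -0.13684895428838528
```

play_rows(
  moves=[
    {"x": 0,"y": -1,"z": -5,"ax": 0,"ay": 0,"az": 0,"hand": 255},
    {"x": 8,"y": 0,"z": 0,"ax": 0,"ay": 0,"az": 0,"hand": 255},
    {"x": 7.5,"y": 0,"z": 0,"ax": 0,"ay": 0,"az": 0,"hand": 255},
    {"x": 0,"y": 0,"z": 3,"ax": 0,"ay": 0,"az": 0,"hand": 255},
    {"x": 0,"y": 0,"z": 1.8,"ax": 0,"ay": 0,"az": 0,"hand": 255},
    {"x": 0,"y": 0,"z": 0,"ax": 0,"ay": 0,"az": 0,"hand": 255},
  ],
)

```text
t: 6.15
tcp_pos: [535.1, 96.8, 31.7]
ee_rot: [-0.112, 0.947, 0.035, 0.298]
contact_force: [-8.2, -2.0, 8.0]
opening: 0.1
grip_force: 5.5
```

```bash
python3 f.py
```

```text
t 6.15 rot [ 0.    -0.002 -0.   ] then shift [ 0.1  2.7 -0.5] F tool [  2.3  -0.  -11.4] open 0.1340579832782658
```

play_rows(
  moves=[
    {"x": -2.6,"y": 0,"z": 0,"ax": 0,"ay": 0,"az": 0,"hand": 255},
    {"x": -2.6,"y": 0,"z": 0,"ax": 0,"ay": 0,"az": 0,"hand": 255},
    {"x": -2.6,"y": 0,"z": 0,"ax": 0,"ay": 0,"az": 0,"hand": 255},
    {"x": -2.6,"y": 0,"z": 0,"ax": 0,"ay": 0,"az": 0,"hand": 255},
    {"x": -2.6,"y": 0,"z": 0,"ax": 0,"ay": 0,"az": 0,"hand": 255},
    {"x": -2.6,"y": 0,"z": 0,"ax": 0,"ay": 0,"az": 0,"hand": 255},
  ],
)

```text
t: 6.75
tcp_pos: [547.6, 99.8, 40.5]
ee_rot: [-0.112, 0.948, 0.035, 0.297]
contact_force: [-4.1, -0.9, 3.9]
opening: -0.3
grip_force: 3.0
```

```bash
python3 f.py
```

```text
t 6.75 rot [ 0.    -0.003 -0.   ] then shift [15.7  2.7 -0.6] F tool [ 1.2  0.1 -5.6] open -0.272384509998825
```

play_rows(
  moves=[
    {"x": 0,"y": 0,"z": -5,"ax": 0,"ay": 0,"az": 0,"hand": 255},
    {"x": 8,"y": 0,"z": 0,"ax": 0,"ay": 0,"az": 0,"hand": 255},
    {"x": 7.5,"y": 0,"z": 0,"ax": 0,"ay": 0,"az": 0,"hand": 255},
    {"x": 0,"y": 0,"z": 3,"ax": 0,"ay": 0,"az": 0,"hand": 255},
    {"x": 0,"y": 0,"z": 1.9,"ax": 0,"ay": 0,"az": 0,"hand": 255},
    {"x": 0,"y": 0,"z": 0,"ax": 0,"ay": 0,"az": 0,"hand": 255},
  ],
)

```text
t: 7.35
tcp_pos: [535.6, 96.8, 31.9]
ee_rot: [-0.112, 0.947, 0.035, 0.298]
contact_force: [-4.0, -2.0, 2.2]
opening: 0.0
grip_force: 2.0
```

```bash
python3 f.py
```

```text
t 7.35 rot [ 0.    -0.002 -0.   ] then shift [ 0.6  2.8 -0.6] F tool [ 2.3 -1.  -4.3] open 0.02439944453857001
```

play_rows(
  moves=[
    {"x": 0,"y": 0,"z": 0.7,"ax": 0,"ay": 0,"az": 0,"hand": 255},
    {"x": -2.6,"y": 0,"z": 0.1,"ax": 0,"ay": 0,"az": 0,"hand": 255},
    {"x": -2.6,"y": 0,"z": 0.1,"ax": 0,"ay": 0,"az": 0,"hand": 255},
    {"x": -2.6,"y": 0,"z": 0,"ax": 0,"ay": 0,"az": 0,"hand": 255},
    {"x": -2.6,"y": 0,"z": 0,"ax": 0,"ay": 0,"az": 0,"hand": 255},
    {"x": -2.6,"y": 0,"z": 0,"ax": 0,"ay": 0,"az": 0,"hand": 255},
    {"x": -2.6,"y": 0,"z": 0,"ax": 0,"ay": 0,"az": 0,"hand": 255},
  ],
)

```text
t: 8.05
tcp_pos: [548.4, 99.9, 40.5]
ee_rot: [-0.112, 0.947, 0.035, 0.298]
contact_force: [-5.7, -1.3, 5.0]
opening: 0.3
grip_force: 3.6
```

```bash
python3 f.py
```

```text
t 8.05 rot [ 0.    -0.002 -0.   ] then shift [16.3  2.8 -1.1] F tool [ 1.9  0.  -7.5] open 0.32617201554555114
```

play_rows(
  moves=[
    {"x": 0,"y": 0,"z": -5,"ax": 0,"ay": 0,"az": 0,"hand": 255},
    {"x": 8,"y": 0,"z": 0,"ax": 0,"ay": 0,"az": 0,"hand": 255},
    {"x": 7.5,"y": 0,"z": 0,"ax": 0,"ay": 0,"az": 0,"hand": 255},
    {"x": 0,"y": 0,"z": 3,"ax": 0,"ay": 0,"az": 0,"hand": 255},
    {"x": 0,"y": 0,"z": 2,"ax": 0,"ay": 0,"az": 0,"hand": 255},
    {"x": 0,"y": 0,"z": 0,"ax": 0,"ay": 0,"az": 0,"hand": 255},
  ],
)

```text
t: 8.65
tcp_pos: [536.0, 96.9, 31.2]
ee_rot: [-0.112, 0.947, 0.035, 0.298]
contact_force: [-5.0, -1.7, 5.5]
opening: -0.1
grip_force: 4.2
```

```bash
python3 f.py
```

```text
t 8.65 rot [ 0.    -0.002 -0.   ] then shift [ 0.6  2.8 -1.4] F tool [ 1.2 -0.5 -7.6] open -0.054747400110002495
```

play_rows(
  moves=[
    {"x": 0,"y": 0,"z": 0.4,"ax": 0,"ay": 0,"az": 0,"hand": 255},
    {"x": -2.6,"y": 0,"z": 0.1,"ax": 0,"ay": 0,"az": 0,"hand": 255},
    {"x": -2.6,"y": 0,"z": 0.1,"ax": 0,"ay": 0,"az": 0,"hand": 255},
    {"x": -2.6,"y": 0,"z": 0,"ax": 0,"ay": 0,"az": 0,"hand": 255},
  ],
)

```text
t: 9.05
tcp_pos: [542.3, 98.5, 35.2]
ee_rot: [-0.112, 0.947, 0.035, 0.297]
contact_force: [-6.5, -1.9, 5.2]
opening: 0.0
grip_force: 3.9
```

```bash
python3 f.py
```

```text
t 9.05 rot [ 0.    -0.002 -0.   ] then shift [ 8.2  2.8 -1.9] F tool [ 2.5 -0.3 -8.2] open 0.006468634460558909
```

play_rows(
  moves=[
    {"x": -2.6,"y": 0,"z": 0.1,"ax": 0,"ay": 0,"az": 0,"hand": 255},
    {"x": -2.6,"y": 0,"z": 0.1,"ax": 0,"ay": 0,"az": 0,"hand": 255},
    {"x": -2.6,"y": 0,"z": 0,"ax": 0,"ay": 0,"az": 0,"hand": 255},
  ],
)

```text
t: 9.35
tcp_pos: [548.5, 100.0, 39.4]
ee_rot: [-0.112, 0.948, 0.035, 0.297]
contact_force: [-7.0, -2.4, 5.3]
opening: 0.0
grip_force: 4.1
```

```bash
python3 f.py
```

```text
t 9.35 rot [ 0.    -0.003 -0.   ] then shift [15.8  2.7 -2.1] F tool [ 3.  -0.7 -8.5] open 0.03238095181848713
```

play_rows(
  moves=[
    {"x": 0,"y": 0,"z": -5,"ax": 0,"ay": 0,"az": 0,"hand": 255},
    {"x": 8,"y": 0,"z": 0,"ax": 0,"ay": 0,"az": 0,"hand": 255},
    {"x": 4.5,"y": 0,"z": 0,"ax": 0,"ay": 0,"az": 0,"hand": 255},
    {"x": 0,"y": 0,"z": 3,"ax": 0,"ay": 0,"az": 0,"hand": 255},
    {"x": 0,"y": 0,"z": 2.2,"ax": 0,"ay": 0,"az": 0,"hand": 255},
    {"x": 0,"y": 0,"z": 0,"ax": 0,"ay": 0,"az": 0,"hand": 255},
  ],
)

```text
t: 9.95
tcp_pos: [539.2, 97.6, 32.5]
ee_rot: [-0.112, 0.947, 0.035, 0.298]
contact_force: [-8.5, -2.1, 9.5]
opening: -0.1
grip_force: 6.8
```

```bash
python3 f.py
```

```text
t 9.95 rot [-0.    -0.001 -0.   ] then shift [ 4.   2.9 -2.2] F tool [  1.7  -0.1 -12.8] open -0.10066792985577105
```

play_rows(
  moves=[
    {"x": -2,"y": 0,"z": 0.1,"ax": 0,"ay": 0,"az": 0,"hand": 255},
    {"x": -2,"y": 0,"z": 0.1,"ax": 0,"ay": 0,"az": 0,"hand": 255},
    {"x": -1,"y": 0,"z": 0.1,"ax": 0,"ay": 0,"az": 0,"hand": 255},
  ],
)

```text
t: 10.25
tcp_pos: [542.7, 98.4, 35.0]
ee_rot: [-0.112, 0.947, 0.035, 0.297]
contact_force: [-11.6, -3.9, 12.1]
opening: 0.0
grip_force: 8.8
```

```bash
python3 f.py
```

```text
t 10.25 rot [-0.    -0.002 -0.   ] then shift [ 8.4  2.9 -2.3] F tool [  3.1  -1.1 -16.9] open 0.03794014779811454
```

play_rows(
  moves=[
    {"x": -2,"y": 0,"z": -0.1,"ax": 0,"ay": 0,"az": 0,"hand": 255},
    {"x": -2,"y": 0,"z": -0.1,"ax": 0,"ay": 0,"az": 0,"hand": 255},
    {"x": -2,"y": 0,"z": 0,"ax": 0,"ay": 0,"az": 0,"hand": 255},
  ],
)

```text
t: 10.55
tcp_pos: [547.1, 99.5, 38.2]
ee_rot: [-0.112, 0.948, 0.035, 0.297]
contact_force: [-9.2, -2.9, 8.8]
opening: 0.1
grip_force: 6.2
```

```bash
python3 f.py
```

```text
t 10.55 rot [-0.    -0.003 -0.001] then shift [13.9  2.9 -2.2] F tool [  2.9  -0.7 -12.8] open 0.08480525602570967
```

play_rows(
  moves=[
    {"x": -1.5,"y": 0,"z": 0,"ax": 0,"ay": 0,"az": 0,"hand": 255},
    {"x": -1,"y": 0,"z": 0,"ax": 0,"ay": 0,"az": 0,"hand": 255},
    {"x": 0,"y": 0,"z": 0,"ax": 0,"ay": 0,"az": 0,"hand": 255},
  ],
)

```text
t: 10.85
tcp_pos: [549.3, 99.9, 39.7]
ee_rot: [-0.112, 0.948, 0.035, 0.297]
contact_force: [-9.4, -2.9, 8.2]
opening: -0.0
grip_force: 6.1
```

```bash
python3 f.py
```

```text
t 10.85 rot [-0.001 -0.003 -0.001] then shift [16.6  3.  -2.3] F tool [  3.4  -0.6 -12.3] open -0.04310614346591469
```

play_rows(
  moves=[
    {"x": 0,"y": 0,"z": -10,"ax": 0,"ay": 0,"az": 0,"hand": 255},
    {"x": 20,"y": 0,"z": -30,"ax": 0,"ay": 0,"az": 0,"hand": 255},
    {"x": 0,"y": 0,"z": -40,"ax": 0,"ay": 0,"az": 0,"hand": 255},
    {"x": 0,"y": 0,"z": 0,"ax": 0,"ay": 0,"az": 0,"hand": 255},
  ],
)

```text
t: 11.25
tcp_pos: [490.9, 85.6, 99.5]
ee_rot: [-0.112, 0.946, 0.035, 0.301]
contact_force: [0.4, -0.3, 0.8]
opening: -0.1
grip_force: 0.0
```

```bash
python3 f.py; python3 -c "
from h import *
p,T=shot('wrist');a=p['pixels'][130:270,200:420];cv2.imwrite('pics/w4.png',cv2.resize(a,(770,490),interpolation=2))
for k in [(549.4,103,39.5),(549.4+3,103.8,39.5)]: print(pix(k,p,T))
np.savez('w4.npz',T=T,K=p['K'])"
```

```text
t 11.25 rot [-0.001  0.004  0.001] then shift [ 1.6  3.3 81.3] F tool [-0.7 -0.4 -0.5] open -0.06991500513517511
(np.float64(225.49765860971408), np.float64(324.30223758899496))
(np.float64(227.71303543609477), np.float64(324.3560320585356))
```

View pics/w4.png

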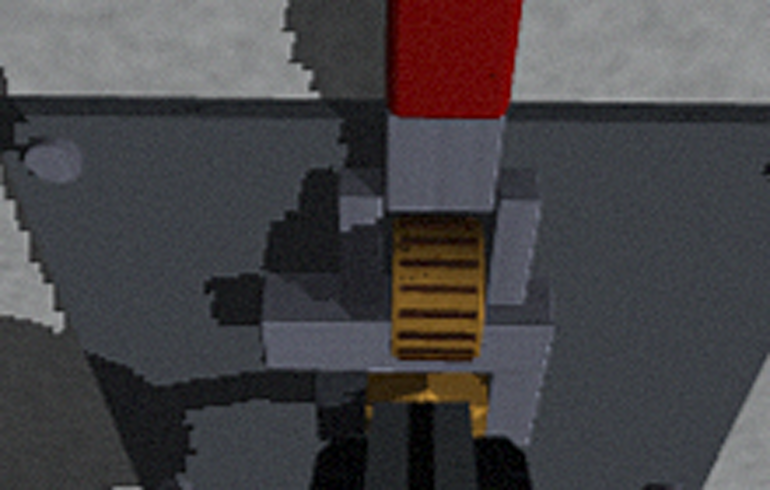

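play_rows(
  moves=[
    {"x": -2.5,"y": 3,"z": 40,"ax": 0,"ay": 0,"az": 0,"hand": 255},
    {"x": 0,"y": 0,"z": 38,"ax": 0,"ay": 0,"az": 0,"hand": 255},
    {"x": 0,"y": 0,"z": 0,"ax": 0,"ay": 0,"az": 0,"hand": 255},
    {"x": 0,"y": 0,"z": 2,"ax": 0,"ay": 0,"az": 0,"hand": 255},
    {"x": 0,"y": 0,"z": 2,"ax": 0,"ay": 0,"az": 0,"hand": 255},
    {"x": 0,"y": 0,"z": 0,"ax": 0,"ay": 0,"az": 0,"hand": 255},
  ],
)

```text
t: 11.9
tcp_pos: [532.2, 100.0, 24.3]
ee_rot: [-0.112, 0.949, 0.036, 0.292]
contact_force: [-13.8, -4.3, 5.0]
opening: 0.3
grip_force: 7.6
```

```bash
python3 f.py
```

```text
t 11.9 rot [ 0.001 -0.013 -0.002] then shift [-5.8 -1.1 -5.3] F tool [  8.9  -1.  -12.4] open 0.2848512858608086
```

play_rows(
  moves=[
    {"x": 3,"y": 0,"z": -10,"ax": 0,"ay": 0,"az": 0,"hand": 255},
    {"x": 0,"y": 0,"z": 0,"ax": 0,"ay": 0,"az": 0,"hand": 255},
    {"x": 0,"y": 0,"z": 0,"ax": 0,"ay": 0,"az": 0,"hand": 255},
    {"x": 0,"y": 0,"z": 0,"ax": 0,"ay": 0,"az": 0,"hand": 255},
  ],
)

```text
t: 12.3
tcp_pos: [529.9, 98.3, 35.3]
ee_rot: [-0.112, 0.947, 0.035, 0.298]
contact_force: [-0.6, 0.5, -0.5]
opening: 0.1
grip_force: 0.0
```

```bash
python3 f.py
```

```text
t 12.3 rot [ 0.    -0.002  0.   ] then shift [-1.6  0.   5.1] F tool [0.7 0.6 0.1] open 0.05034579079626149
```

play_rows(
  moves=[
    {"x": -5.5,"y": -1,"z": 4,"ax": 0,"ay": 0,"az": 0,"hand": 255},
    {"x": 0,"y": 0,"z": 2,"ax": 0,"ay": 0,"az": 0,"hand": 255},
    {"x": 0,"y": 0,"z": 1,"ax": 0,"ay": 0,"az": 0,"hand": 255},
    {"x": 0,"y": 0,"z": 0,"ax": 0,"ay": 0,"az": 0,"hand": 255},
    {"x": 0,"y": 0,"z": 0,"ax": 0,"ay": 0,"az": 0,"hand": 255},
  ],
)

```text
t: 12.8
tcp_pos: [538.0, 99.3, 33.0]
ee_rot: [-0.112, 0.947, 0.035, 0.298]
contact_force: [0.0, 0.4, 0.1]
opening: -0.4
grip_force: 0.0
```

```bash
python3 f.py
```

```text
t 12.8 rot [ 0.    -0.002  0.   ] then shift [ 3.6  0.9 -1.4] F tool [-0.1  0.4 -0. ] open -0.42562012011178463
```

Press about 2.5 mm more and stroke.

play_rows(
  moves=[
    {"x": 0,"y": 0,"z": 1,"ax": 0,"ay": 0,"az": 0,"hand": 255},
    {"x": 0,"y": 0,"z": 0.8,"ax": 0,"ay": 0,"az": 0,"hand": 255},
    {"x": 0,"y": 0,"z": 0,"ax": 0,"ay": 0,"az": 0,"hand": 255},
  ],
)

```text
t: 13.1
tcp_pos: [538.6, 99.4, 32.2]
ee_rot: [-0.112, 0.947, 0.035, 0.298]
contact_force: [-12.5, -2.4, 16.1]
opening: 0.1
grip_force: 9.9
```

```bash
python3 f.py
```

```text
t 13.1 rot [-0.    -0.001  0.   ] then shift [ 3.7  1.  -2.4] F tool [  1.2   0.6 -20.5] open 0.09762907395653339
```

play_rows(
  moves=[
    {"x": -2,"y": 0,"z": -0.2,"ax": 0,"ay": 0,"az": 0,"hand": 255},
    {"x": -2,"y": 0,"z": -0.1,"ax": 0,"ay": 0,"az": 0,"hand": 255},
    {"x": 0,"y": 0,"z": 0,"ax": 0,"ay": 0,"az": 0,"hand": 255},
  ],
)

```text
t: 13.4
tcp_pos: [541.4, 100.0, 34.5]
ee_rot: [-0.112, 0.947, 0.035, 0.298]
contact_force: [-9.1, -2.5, 10.7]
opening: -0.1
grip_force: 7.4
```

```bash
python3 f.py
```

```text
t 13.4 rot [-0.    -0.002 -0.   ] then shift [ 7.4  1.  -2.2] F tool [  1.5  -0.3 -14.2] open -0.11566793005231536
```

play_rows(
  moves=[
    {"x": -2,"y": 0,"z": 0,"ax": 0,"ay": 0,"az": 0,"hand": 255},
    {"x": -2,"y": 0,"z": 0,"ax": 0,"ay": 0,"az": 0,"hand": 255},
    {"x": -2,"y": 0,"z": 0,"ax": 0,"ay": 0,"az": 0,"hand": 255},
    {"x": 0,"y": 0,"z": 0,"ax": 0,"ay": 0,"az": 0,"hand": 255},
  ],
)

```text
t: 13.8
tcp_pos: [546.1, 101.0, 37.8]
ee_rot: [-0.112, 0.947, 0.035, 0.298]
contact_force: [-9.7, -3.8, 10.7]
opening: -0.3
grip_force: 7.5
```

```bash
python3 f.py
```

```text
t 13.8 rot [-0.001 -0.002 -0.   ] then shift [13.2  1.2 -2.2] F tool [  2.3  -1.4 -14.7] open -0.29471830905586294
```

play_rows(
  moves=[
    {"x": -2,"y": 0,"z": 0,"ax": 0,"ay": 0,"az": 0,"hand": 255},
    {"x": -2,"y": 0,"z": 0,"ax": 0,"ay": 0,"az": 0,"hand": 255},
    {"x": 0,"y": 0,"z": 0,"ax": 0,"ay": 0,"az": 0,"hand": 255},
  ],
)

```text
t: 14.1
tcp_pos: [548.6, 101.6, 39.5]
ee_rot: [-0.112, 0.948, 0.035, 0.297]
contact_force: [-10.0, -4.5, 10.9]
opening: -0.5
grip_force: 7.8
```

```bash
python3 f.py
```

```text
t 14.1 rot [-0.001 -0.004 -0.001] then shift [16.3  1.2 -2.3] F tool [  2.6  -2.1 -15.1] open -0.4866701289719954
```

play_rows(
  moves=[
    {"x": 0,"y": 0,"z": -5,"ax": 0,"ay": 0,"az": 0,"hand": 255},
    {"x": 7,"y": 0,"z": 0,"ax": 0,"ay": 0,"az": 0,"hand": 255},
    {"x": 6.5,"y": 0,"z": 0,"ax": 0,"ay": 0,"az": 0,"hand": 255},
    {"x": 0,"y": 0,"z": 3,"ax": 0,"ay": 0,"az": 0,"hand": 255},
    {"x": 0,"y": 0,"z": 2,"ax": 0,"ay": 0,"az": 0,"hand": 255},
    {"x": 0,"y": 0,"z": 0,"ax": 0,"ay": 0,"az": 0,"hand": 255},
    {"x": -2,"y": 0,"z": 0,"ax": 0,"ay": 0,"az": 0,"hand": 255},
    {"x": -2,"y": 0,"z": 0,"ax": 0,"ay": 0,"az": 0,"hand": 255},
  ],
)

```text
t: 14.9
tcp_pos: [539.4, 99.8, 32.7]
ee_rot: [-0.112, 0.948, 0.035, 0.295]
contact_force: [-19.5, -6.3, 18.0]
opening: -0.1
grip_force: 13.3
```

```bash
python3 f.py
```

```text
t 14.9 rot [-0.    -0.007 -0.001] then shift [ 4.7  0.8 -2.4] F tool [  6.4  -1.5 -26.4] open -0.11965508197896883
```

play_rows(
  moves=[
    {"x": -2,"y": 0,"z": 0,"ax": 0,"ay": 0,"az": 0,"hand": 255},
    {"x": -2,"y": 0,"z": 0,"ax": 0,"ay": 0,"az": 0,"hand": 255},
    {"x": 0,"y": 0,"z": 0,"ax": 0,"ay": 0,"az": 0,"hand": 255},
  ],
)

```text
t: 15.2
tcp_pos: [542.7, 100.4, 35.1]
ee_rot: [-0.112, 0.948, 0.035, 0.295]
contact_force: [-18.6, -6.2, 17.6]
opening: 0.2
grip_force: 12.7
```

```bash
python3 f.py
```

```text
t 15.2 rot [-0.001 -0.007 -0.001] then shift [ 8.8  0.9 -2.4] F tool [  5.9  -1.7 -25.6] open 0.1520535773911836
```

play_rows(
  moves=[
    {"x": -2,"y": 0,"z": 0,"ax": 0,"ay": 0,"az": 0,"hand": 255},
    {"x": -2,"y": 0,"z": 0,"ax": 0,"ay": 0,"az": 0,"hand": 255},
    {"x": -2,"y": 0,"z": 0,"ax": 0,"ay": 0,"az": 0,"hand": 255},
    {"x": 0,"y": 0,"z": 0,"ax": 0,"ay": 0,"az": 0,"hand": 255},
  ],
)

```text
t: 15.6
tcp_pos: [545.9, 101.2, 37.4]
ee_rot: [-0.111, 0.949, 0.034, 0.294]
contact_force: [-20.8, -7.9, 18.1]
opening: -0.1
grip_force: 13.7
```

```bash
python3 f.py
```

```text
t 15.6 rot [-0.001 -0.01  -0.002] then shift [12.9  0.9 -2.4] F tool [  7.7  -2.8 -27.5] open -0.13024785926607368
```

play_rows(
  moves=[
    {"x": 0,"y": 0,"z": -5,"ax": 0,"ay": 0,"az": 0,"hand": 255},
    {"x": 5,"y": 0,"z": -35,"ax": 0,"ay": 0,"az": 0,"hand": 255},
    {"x": 30,"y": 0,"z": -40,"ax": 0,"ay": 0,"az": 0,"hand": 0},
    {"x": 30,"y": 0,"z": -40,"ax": 0,"ay": 0.1,"az": 0,"hand": 0},
    {"x": 0,"y": 0,"z": -20,"ax": 0,"ay": 0.13,"az": 0,"hand": 0},
    {"x": 0,"y": 0,"z": 0,"ax": 0,"ay": 0.13,"az": 0,"hand": 0},
    {"x": 0,"y": 0,"z": 0,"ax": 0,"ay": 0.13,"az": 0,"hand": 0},
    {"x": 0,"y": 0,"z": 0,"ax": 0,"ay": 0.12,"az": 0,"hand": 0},
  ],
)

```text
t: 16.4
tcp_pos: [437.1, 72.9, 122.9]
ee_rot: [-0.118, 0.993, 0.001, 0.004]
contact_force: [0.8, 0.6, 0.8]
opening: 84.8
grip_force: 0.0
```

```bash
cat > c.py <<'E'
from b import *
p,T=shot('top');cv2.imwrite('pics/top_%s.png'%sys.argv[1],p['pixels'])
def blob(k,lo,hi,w,z):
    m=seg(p,lo,hi,w);
    if m is None: print(k,None);return
    r,c=np.nonzero(m);P=np.array([world((a,b),p,T,z)[:2] for a,b in zip(r,c)]);u,s,v=np.linalg.svd(P-P.mean(0))
    q=(P-P.mean(0))@v[0]; print(k,len(r),P.mean(0).round(1),v[0].round(3),np.ptp(q).round())
blob('handle',(0,120,40),(8,255,255),(220,320,260,380),22)
blob('wheel',(12,80,50),(30,255,255),(215,260,290,345),33)
blob('sun',(22,120,60),(34,255,255),(150,330,420,640),3)
# white camera ball and black lens
h=cv2.cvtColor(p['pixels'],cv2.COLOR_BGR2HSV);m=cv2.inRange(h,(0,0,0),(180,255,45));m[:160]=0;m[250:]=0;m[:,:290]=0;m[:,365:]=0
n,l,st,c=cv2.connectedComponentsWithStats(m)
for i in range(1,n):
    if st[i,4]>15: print('black',st[i],c[i].round(1),world((c[i][1],c[i][0]),p,T,180).round())
E
python3 c.py 1; python3 -c "
from h import *
plan((445,77,60),frame(np.radians(13.5),0))
p,T=shot('wrist');cv2.imwrite('pics/w5.png',p['pixels'])"
```

```text
handle 80 [486.5  87.6] [-0.958 -0.286] 31.0
wheel 49 [547.6 100.9] [-0.209  0.978] 20.0
sun 495 [ 490.4 -288.7] [ 0.052 -0.999] 67.0
black [335 187  11  20 127] [340.3 196.8] [621.  70. 180.]
t 16.45 rot [0.001 0.002 0.001] then shift [-6.1  2.7 61.3] F tool [-6.7 -2.3 -1.4] open 85.28768605195586
```

View pics/w5.png

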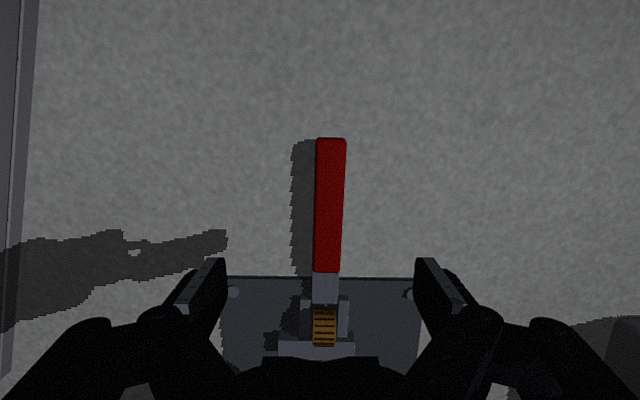

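```bash
cat > d.py <<'E'
from h import *
p,T=shot('wrist');h=cv2.cvtColor(p['pixels'],cv2.COLOR_BGR2HSV)
m=cv2.inRange(h,(0,150,60),(8,255,255))|cv2.inRange(h,(174,150,60),(180,255,255))
r,c=np.nonzero(m);P=np.array([world((a,b),p,T,22)[:2] for a,b in zip(r,c)]);u,s,v=np.linalg.svd(P-P.mean(0));q=(P-P.mean(0))@v[0]
yaw=np.arctan(v[0][1]/v[0][0]);wx=np.array([np.cos(yaw),np.sin(yaw)]);mid=P.mean(0)
print('handle',mid.round(1),np.degrees(yaw).round(2),np.ptp(q).round(),'jaws',(mid+171*wx).round(1))
yf=float(sys.argv[1]) if len(sys.argv)>1 else np.degrees(yaw)
plan((*(mid+6*wx),5),frame(np.radians(yf),0))
E
python3 d.py
```

```text
handle [441.9  81.2] 11.8 112.0 jaws [609.3 116.2]
t 16.55 rot [0.002 0.009 0.031] then shift [-12.2   6.8 115.4] F tool [ 0.4 -0.1  0.3] open 85.21346440711923
```

play_rows(
  moves=[
    {"x": -6,"y": 3.5,"z": 30,"ax": 0,"ay": 0.009,"az": 0.03,"hand": 0},
    {"x": -6,"y": 3.5,"z": 35,"ax": 0,"ay": 0,"az": 0,"hand": 0},
    {"x": 0,"y": 0,"z": 25,"ax": 0,"ay": 0,"az": 0,"hand": 0},
    {"x": 0,"y": 0,"z": 16,"ax": 0,"ay": 0,"az": 0,"hand": 0},
    {"x": 0,"y": 0,"z": 8,"ax": 0,"ay": 0,"az": 0,"hand": 0},
    {"x": 0,"y": 0,"z": 0,"ax": 0,"ay": 0,"az": 0,"hand": 0},
  ],
)

```text
t: 17.15
tcp_pos: [444.0, 82.6, 7.0]
ee_rot: [-0.103, 0.995, 0.001, -0.0]
contact_force: [-0.2, -0.3, 1.6]
opening: 85.4
grip_force: 0.0
```

play_rows(
  moves=[
    {"x": 0,"y": 0,"z": 0,"ax": 0,"ay": 0,"az": 0,"hand": 140},
    {"x": 0,"y": 0,"z": 0,"ax": 0,"ay": 0,"az": 0,"hand": 200},
    {"x": 0,"y": 0,"z": 0,"ax": 0,"ay": 0,"az": 0,"hand": 255},
    {"x": 0,"y": 0,"z": 0,"ax": 0,"ay": 0,"az": 0,"hand": 255},
    {"x": 0,"y": 0,"z": 0,"ax": 0,"ay": 0,"az": 0,"hand": 255},
  ],
  newtons=25,
)

```text
t: 17.65
tcp_pos: [446.3, 82.4, 8.1]
ee_rot: [-0.103, 0.995, 0.0, 0.001]
contact_force: [-0.6, -1.6, 5.0]
opening: 23.1
grip_force: 29.4
```

```bash
python3 -c "
from h import *
s=status.get_state();r=R.from_quat(s['ee_rot']).as_matrix();x=-r[:,0];print(s['tcp_pos'],np.degrees(np.arctan2(x[1],x[0])),s['contact_force'],s['ft_torque'],s['grip_force'],s['opening'],s['joint_pos'])"
```

```text
[446.29648346  82.38127565   8.14696799] 11.810284210741985 [-0.55410686 -1.56345656  5.01527566] [-0.26959836  0.19831979 -0.11404464] 29.437996745109558 23.05642521495415 [ 0.0046215   0.28212702 -0.60501695  0.68236911  0.00105878 -0.20150674]
```

play_rows(
  moves=[
    {"x": -0.3,"y": 10,"z": 0,"ax": 0,"ay": 0,"az": 0.06,"hand": 255},
    {"x": -0.3,"y": 10,"z": 0,"ax": 0,"ay": 0,"az": 0.06,"hand": 255},
    {"x": -0.3,"y": 10,"z": 0,"ax": 0,"ay": 0,"az": 0.06,"hand": 255},
    {"x": -0.3,"y": 10,"z": 0,"ax": 0,"ay": 0,"az": 0.06,"hand": 255},
    {"x": 0,"y": 0,"z": 0,"ax": 0,"ay": 0,"az": 0,"hand": 255},
  ],
)

```text
t: 18.15
tcp_pos: [443.1, 123.0, 8.1]
ee_rot: [0.017, 1.0, 0.001, 0.001]
contact_force: [0.5, 0.0, 5.8]
opening: 23.5
grip_force: 29.8
```

```bash
cat > e.py <<'E'
from h import *
s=status.get_state();r=R.from_quat(s['ee_rot']).as_matrix();x=-r[:,0];a=np.arctan2(x[1],x[0]);d=np.array([610,117])-s['tcp_pos'][:2]
print(s['t'],s['tcp_pos'].round(1),'yaw',np.degrees(a).round(2),'bearing mast',np.degrees(np.arctan2(d[1],d[0])).round(2),np.linalg.norm(d).round(1),'F',(r.T@s['contact_force']).round(1),'M',s['ft_torque'].round(2),s['grip_force'])
E
python3 e.py; python3 c.py 2
```

```text
18.15 [443.1 123.    8.1] yaw -1.9 bearing mast -2.05 167.0 F [-0.5  0.  -5.8] M [ 0.01 -0.06 -0.48] 29.80846881866455
handle 26 [494.1 122.2] [ 0.182 -0.983] 20.0
wheel 47 [546.2 116.3] [-0.633 -0.774] 23.0
sun 496 [ 490.6 -288.8] [-0.081 -0.997] 67.0
black [337 192   8  20 128] [340.5 201.4] [610.  70. 180.]
```

play_rows(
  moves=[
    {"x": -0.3,"y": 10,"z": 0,"ax": 0,"ay": 0,"az": 0.06,"hand": 255},
    {"x": -0.3,"y": 10,"z": 0,"ax": 0,"ay": 0,"az": 0.06,"hand": 255},
    {"x": -0.3,"y": 10,"z": 0,"ax": 0,"ay": 0,"az": 0.06,"hand": 255},
    {"x": -0.3,"y": 10,"z": 0,"ax": 0,"ay": 0,"az": 0.06,"hand": 255},
    {"x": 0,"y": 2,"z": 0,"ax": 0,"ay": 0,"az": 0.012,"hand": 255},
    {"x": 0,"y": 0,"z": 0,"ax": 0,"ay": 0,"az": 0,"hand": 255},
    {"x": 0,"y": 0,"z": 0,"ax": 0,"ay": 0,"az": 0,"hand": 255},
  ],
)

```text
t: 18.9
tcp_pos: [449.8, 162.9, 8.2]
ee_rot: [0.141, 0.99, 0.0, 0.001]
contact_force: [1.4, -3.7, 6.3]
opening: 23.3
grip_force: 29.6
```

```bash
python3 e.py; python3 c.py 3; python3 -c "
import cv2,numpy as np
a=cv2.imread('pics/top_3.png')[170:300,260:400];b=cv2.imread('pics/top_1.png')[170:300,260:400]
cv2.imwrite('pics/t3.png',cv2.resize(np.hstack([b,a]),None,fx=2.8,fy=2.8,interpolation=2))"
```

```text
18.9 [449.8 162.9   8.2] yaw -16.26 bearing mast -15.99 166.7 F [-2.4 -3.1 -6.3] M [-0.84 -0.11 -0.  ] 29.552182853221893
handle 1 [499.9 138. ] [1. 0.] 0.0
wheel 47 [548.3 132. ] [-0.415 -0.91 ] 22.0
sun 494 [ 490.6 -288.7] [-0.031 -1.   ] 66.0
black [334 196  12  20 122] [339.6 205.6] [600.  72. 180.]
```

View pics/t3.png

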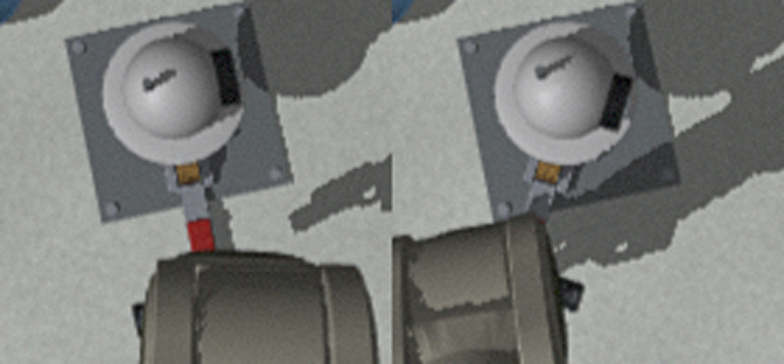

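play_rows(
  moves=[
    {"x": 0,"y": 3.5,"z": 0,"ax": 0,"ay": 0,"az": 0.02,"hand": 255},
    {"x": 0,"y": 3.5,"z": 0,"ax": 0,"ay": 0,"az": 0.02,"hand": 255},
    {"x": 0,"y": 0,"z": 0,"ax": 0,"ay": 0,"az": 0,"hand": 255},
    {"x": 0,"y": 0,"z": 0,"ax": 0,"ay": 0,"az": 0,"hand": 255},
    {"x": 0,"y": 0,"z": 0,"ax": 0,"ay": 0,"az": 0,"hand": 255},
  ],
)

```text
t: 19.45
tcp_pos: [451.8, 169.5, 8.2]
ee_rot: [0.161, 0.987, 0.0, 0.001]
contact_force: [0.7, -3.7, 5.3]
opening: 23.2
grip_force: 29.5
```

```bash
python3 e.py; python3 c.py 4|tail -1
```

```text
19.45 [451.8 169.5   8.2] yaw -18.58 bearing mast -18.36 166.6 F [-1.9 -3.3 -5.3] M [-0.9  -0.14 -0.15] 29.528526663780212
black [334 197  12  20 124] [339.4 206.4] [599.  72. 180.]
```

play_rows(
  moves=[
    {"x": 0,"y": 0,"z": 0,"ax": 0,"ay": 0,"az": 0,"hand": 0},
    {"x": 0,"y": 0,"z": 0,"ax": 0,"ay": 0,"az": 0,"hand": 0},
    {"x": 0,"y": 0,"z": 0,"ax": 0,"ay": 0,"az": 0,"hand": 0},
    {"x": 0,"y": 0,"z": 0,"ax": 0,"ay": 0,"az": 0,"hand": 0},
    {"x": 0,"y": 0,"z": -15,"ax": 0,"ay": 0,"az": 0,"hand": 0},
    {"x": 10,"y": 0,"z": -45,"ax": 0,"ay": 0,"az": 0,"hand": 0},
    {"x": 30,"y": 0,"z": -40,"ax": 0,"ay": 0,"az": 0,"hand": 0},
    {"x": 40,"y": 0,"z": -20,"ax": 0,"ay": 0,"az": 0,"hand": 0},
  ],
)

```text
t: 20.3
tcp_pos: [377.3, 196.6, 130.8]
ee_rot: [0.163, 0.987, 0.002, 0.002]
contact_force: [-0.4, 0.8, -0.1]
opening: 85.6
grip_force: 0.0
```

```bash
python3 d.py; python3 c.py 5; python3 -c "
from h import *
p,T=shot('wrist');cv2.imwrite('pics/w6.png',p['pixels'])
a=cv2.imread('pics/top_5.png')[160:300,260:380];b=p['pixels']
cv2.imwrite('pics/t6.png',np.hstack([cv2.resize(a,(343,400),interpolation=2),b[:,100:540]]))"
```

```text
handle [447.6 171.8] -18.71 114.0 jaws [609.6 116.9]
t 20.35 rot [ 0.004 -0.002  0.003] then shift [-87.5   0.4 126.8] F tool [ 7.4 -1.8 -1.2] open 85.39421036572031
handle 306 [452.8 167.9] [-0.946  0.325] 110.0
wheel 49 [549.2 134.6] [-0.366 -0.931] 22.0
sun 497 [ 490.5 -288.8] [-0.139 -0.99 ] 67.0
black [334 197  12  20 126] [339.3 206.5] [598.  72. 180.]
```

View pics/t6.png

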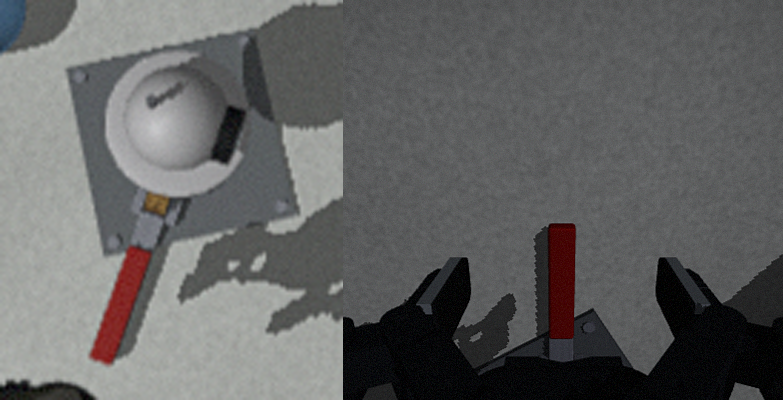

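```bash
python3 -c "
from plant import bot
print(bot.close_job())"
```

```text
the job is handed in; nothing more can be done
None
```

I closed the wrench on the nut until the thumbwheel stalled (rub about 6–8 N) and turned the camera about 29°, so its lens points to within about 2.5° of the sun (about 4.7° allowed). I then released the wrench, which in the last pictures looks to lie flat around the nut, and handed the job in; no verdict came back, and the jaws' fit and pressing force were never measured directly.

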